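# Clamp the blank and lock the clamp through its L-shaped gate

### The arm

A 6-joint arm with a two-finger parallel gripper is mounted at the origin on a cart in front of the work surface, level with it; the furniture and walls round the work are solid. World frame = base frame: x ahead of the robot, y to its left, z up, the work surface at z = 0. Lengths are in m, angles in degrees, forces in N, time in s.
With the tool pointing down it reaches from about 0.4 to 0.825 m from the base axis. Payload 7 kg.
Tool frame: the origin (TCP) lies at the very end of the fingers, on their centre line; the grasp point (between the pads) lies r.grip_depth behind it (r.grip_depth is the distance from the TCP to the grasp point, in m); z points along the fingers, y is the direction in which the jaws open and shut (so a half turn about z gives the same grasp; the last joint's range is limited). The gripper opens to 88 mm and grips with 3 to 60 N. Pads are 19 mm wide; open, the fingers measure 130 mm over their backs; the gripper's body (78 mm by 193 mm) begins 47 mm behind the grasp point.
Start: joints at [-48.295, 20.546, 0.682, 0, -70.136, -16.507], TCP at [0.287, -0.611, 0.227] pointing down, gripper open.
Joint ranges: [-176.03, 176.03], [-82.01, 121.73], [-58.28, 71.71], [-173.87, 95.51], [-174.79, -0.11], [-173.66, 173.66]. Speed limits (degrees/s): [136.94, 136.94, 172.46, 180, 180, 180].

### API

Orientations are given as [roll, pitch, yaw] about the fixed x, y, z axes, in that order (R = Rz(yaw) Ry(pitch) Rx(roll)).
In Python, from plant import r gives the robot as it stands. The module is installed in compiled form; this text tells all that it offers.
- The arm moves only by the tool step_arm, never from a script. Its argument "increments" is a list of rows, each a list of 3 entries, a list of its own where there are three numbers: the shift along the tool's x, y, z in m, then the turn, a rotation vector about the tool's x, y, z in rad, then the closure, from 0 (fully open) to 1 (shut). In form: [[[x, y, z], [wx, wy, wz], grip], ...]. A call has 1 to 10 rows; each row is the pose to reach, as a shift and turn from the pose commanded when the call began, along the tool's axes at that moment; what a row does not reach only later rows make up. A row lasts 1/10 s, in which the tool goes at most 50 mm and 8.59 degrees, less where a joint would pass 70% of its speed; a pose out of reach is approached as far as the arm can. A call with a gripper value outside its range is refused whole. The fingers move at their own pace and stop on an object; "force" is the grip in N (left out, the last holds). Time passes only in rows, so rows that repeat a pose let the fingers close. It gives the time, the measured TCP pose, the force and the opening at its end, in the units of the state.
- r.get_state(): the state, without advancing time (a new reading comes with each control period).
- r.capture(name): name is "side" or "top" or "wrist"; returns a dict with "color" (400x640x3 uint8, red, green, blue), "intrinsics" (3x3 intrinsics, pixels), "k1" (the pictures are not rectified: a ray, as slopes to the right and down, at radius r is drawn at 1 + k1 r^2 times it, then the intrinsics apply), "rvec" (rotation vector, rad) and "tvec" (3), from world to camera coordinates, as OpenCV has them; the wrist camera has in their place "T_tool_cam" (4x4, takes a point from camera to tool coordinates, whose origin is the TCP and whose axes are the flange's). Camera axes: x right, y down, z forward; pixel columns grow to the right and rows downward; lengths in m; the calibration is good to about 2 mm. A picture is of the moment at which its call begins: read the wrist's pose just before it. There is no depth.
- r.close_job(): hands the job in, once; it reports no verdict.
The state is a dict: "time_s": time; "joints": joint angles; "qd": joint speeds; "joint_torque": joint torques, N m; "tcp_pos": TCP position; "eef_rot": TCP orientation; "contact_force": force on the tool from outside, world axes, zero at the start; "moment": the same for the moment, N m; "gripper_width": finger opening in m.
Only numpy, scipy, OpenCV 4.12 (cv2) and the standard library are available. Lean on these libraries where they do the work, as an engineer would, in place of code of your own. Each camera call takes 0.05 s, during which the arm holds its last target.

### The job

Clamp the maple blank in the bench fixture: push the square black handle along the long leg of the L-shaped slot as far as the corner, so that the clamping bar squares the blank against the fence, then push the handle sideways into the short leg, fully to its end, so that the clamp is locked. Only push, with the fingertips or the outside of the fingers: do not pinch the handle, do not lift the blank, and leave the jar, the brush and the block plane where they are.

Things in the scene. Friction and masses are not known exactly. Their poses are not given: they have to be found in the camera images.
- fixture: Clamping fixture fixed to the bench: plywood base 126 x 274 x 18 mm (own x, y, z). Origin: centre of its underside; x points away from the robot at yaw 0, y to the left, z up. At its -y end an aluminium gate plate (x -55 to 55, y -137 to -24 mm, top at z = 46 mm) has an L-shaped slot, 15 mm wide, for a 12 mm guide pin; at its +y end stands a wooden fence (110 x 20 mm, top at z = 46 mm).
- slot_start (a point): Start of the slot's long leg, at the gate plate's top: where the pin's centre is when bar_slide is 0. Fixture frame (-18, -112, 46) mm.
- slot_corner (a point): Corner of the slot: pin centre after 70 mm along the fixture's +y. Fixture frame (-18, -42, 46) mm.
- slot_end (a point): End of the slot's short leg: pin centre after a further 36 mm along the fixture's +x. Fixture frame (18, -42, 46) mm. The pin has 1.5 mm of play to the slot's walls on every side.
- fence_face (a point): Middle of the fence's clamping face, which looks along the fixture's -y. Fixture frame (0, 117, 33) mm.
- bar_slide (a joint): Travel in m of the clamping bar, with pin and handle, along the fixture's +y: 0 = start of the long leg, 0.070 = pin at the corner (0.0715 = pressed on the slot's wall). Starts at 0 to 0.02, stays where left, about 2 N friction. The bar is wood, 100 mm wide, 16 mm thick, top at z = 46 mm; its clamping face lies 105 mm ahead (+y) of the pin.
- pin_shift (a joint): Travel in m of pin and handle across the bar, along the fixture's +x: 0 = in the long leg, 0.036 = end of the short leg (0.0375 = pressed on its end wall). Stays where left, about 1.5 N friction. The slot's walls stop the pin: it goes sideways only at the corner, and in the short leg it locks the bar.
- handle (a point): Centre of the handle, a black square post on top of the guide pin, captive (it cannot be lifted or turned): 26 x 26 mm, its sides parallel to the fixture's x and y, from 50 to 94 mm above the bench top (4 to 48 mm above the gate plate). This point is 72 mm above the bench top, straight over the pin.
- handle_face_near: The handle's side face on the fixture's -x side (a 4 mm facing 24 x 42 mm). This and the other three face bodies share one origin, on the pin's axis at bench-top height.
- handle_face_far: The handle's side face on the fixture's +x side.
- handle_face_left: The handle's side face on the fixture's +y side.
- handle_face_right: The handle's side face on the fixture's -y side.
- blank_mid (a point): Centre of the loose maple blank, a plain wooden block 52 x 170 x 30 mm (own x, y, z) lying on the fixture's base between bar and fence, its long side (own y) along the fixture's x; it starts 6 to 30 mm off the fence and up to 0.08 rad askew. The bar pushes it ahead of it.
- jar: Bystander, loose: white jar with a grey lid, 60 mm wide, 73 mm high, standing beyond the fence. Origin: centre of its underside.
- brush: Bystander, loose: flat brush 38 x 186 x 12 mm (x, y, z), lying on the bench beyond the gate-plate end of the fixture. Origin: centre of its underside.
- plane: Bystander, loose: black block plane 52 x 178 x 46 mm (x, y, z), on the bench to the left. Origin: centre of its underside.

How it is judged:
By the outcome, as a careful person would: the job done as asked, in the order asked, and still so for the second after the job is handed in, with the robot touching nothing.
It also fails if it takes over 45 s, if anything falls off the work surface, if the arm or the gripper's body presses on something with over 40 N, if the wrist force passes 120 N, or if a joint passes its speed limit or range.

## Working session

There is one attempt and no reset: what is moved stays moved. The work goes in short steps, Python scripts to look and compute and a tool call to move; the robot and the scene stay as the last step left them, time stands still between calls to the robot, and variables do not carry over. Pictures are saved under pics/ and viewed, and the job is handed in when it is done.

Besides the shell and the picture viewer there is one more tool, called after ">>>" as name(argument=value, ...), one argument or row to a line, values as JSON. step_arm: Moves the arm, as the interface text tells. Its arguments: {"type":"object","properties":{"increments":{"type":"array","items":{"type":"array"}},"force":{"type":"number"}},"required":["increments"]}

```bash
mkdir -p pics; cat > h.py <<'E'
import numpy as np, cv2
from plant import r
def save(n,f):
    s=r.get_state(); c=r.capture(n); cv2.imwrite(f,c["color"][:,:,::-1]); return s,c
E
python3 - <<'E'
from h import *
import pickle
for n in("side","top"):
    s,c=save(n,f"pics/{n}0.png"); pickle.dump(c,open(n+".pkl","wb")); print(n,{k:v for k,v in c.items() if k!="color"})
print(r.get_state(), r.grip_depth)
E
```

```text
side {'intrinsics': array([[386.67782434,   0.        , 321.1352862 ],
       [  0.        , 386.67782434, 195.04865536],
       [  0.        ,   0.        ,   1.        ]]), 'k1': -0.0594891212101033, 'rvec': array([ 0.0685317 , -2.81951571,  1.28268711]), 'tvec': array([0.53956079, 0.01398107, 1.20739266])}
top {'intrinsics': array([[500.5109658 ,   0.        , 322.04356871],
       [  0.        , 500.5109658 , 194.99016133],
       [  0.        ,   0.        ,   1.        ]]), 'k1': -0.14404528929558386, 'rvec': array([ 2.11691381, -2.13096195,  0.19304796]), 'tvec': array([0.09887597, 0.54930018, 1.54551958])}
{'time_s': 0.1, 'joints': array([-4.82948030e+01,  2.05870839e+01,  6.39349796e-01, -1.63609701e-02,
       -7.01354754e+01, -1.65081396e+01]), 'qd': array([-0.0687901 , -0.10513671,  0.17926874,  0.01855988, -0.07761913,
       -0.02347786]), 'joint_torque': array([-3.85595748e-03, -5.84161484e+01,  2.93750399e+01,  7.01546386e+00,
        1.02156086e-02, -6.72681563e-05]), 'tcp_pos': array([ 0.28716985, -0.61039274,  0.22572597]), 'eef_rot': array([ 1.79915850e+02, -8.89889809e-03, -1.54808507e+02]), 'contact_force': array([-0.36090881, -0.49270067, -0.33591913]), 'moment': array([-0.01870604,  0.02138317,  0.00820603]), 'gripper_width': 0.08763585461287611} 0.0188
```

View pics/side0.png

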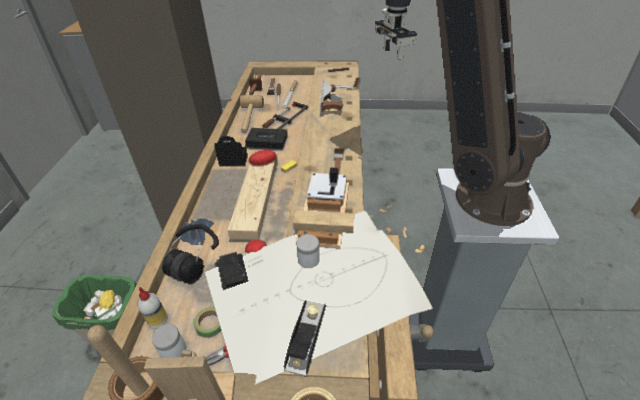

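View pics/top0.png

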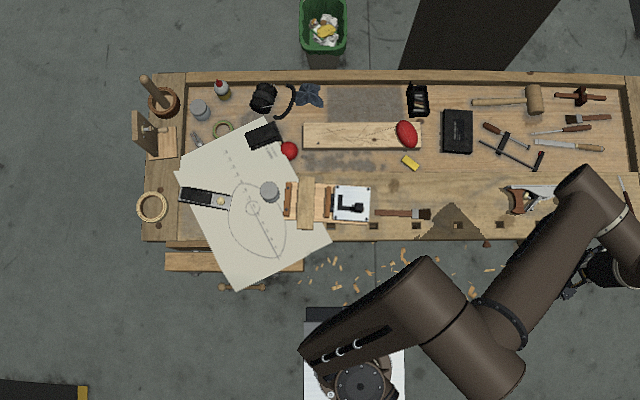

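```bash
python3 - <<'E'
import cv2
a=cv2.imread("pics/top0.png")[160:260,250:440]; cv2.imwrite("pics/top0c.png",cv2.resize(a,None,fx=4,fy=4,interpolation=cv2.INTER_CUBIC))
a=cv2.imread("pics/side0.png")[140:280,270:380]; cv2.imwrite("pics/side0c.png",cv2.resize(a,None,fx=4,fy=4,interpolation=cv2.INTER_CUBIC))
E
```

```text
(no output)
```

View pics/top0c.png

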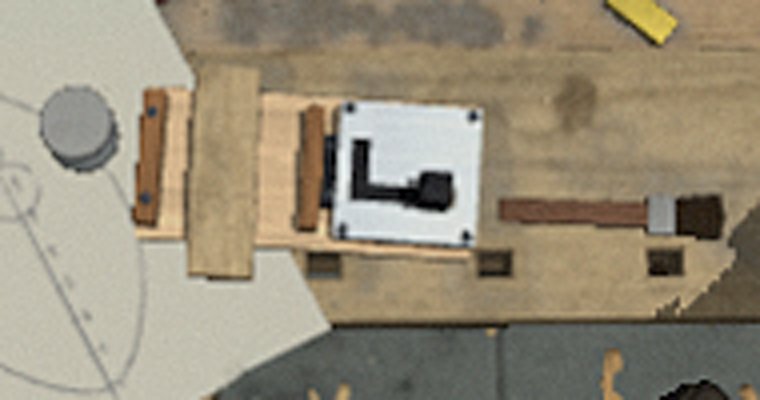

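View pics/side0c.png

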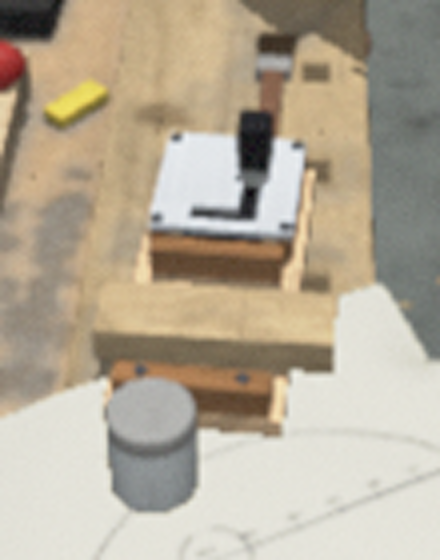

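```bash
cat >> h.py <<'E'
import pickle
from scipy.optimize import least_squares
def proj(c,P):
    R,_=cv2.Rodrigues(c["rvec"]); p=np.atleast_2d(P)@R.T+c["tvec"]; s=p[:,:2]/p[:,2:]
    s=s*(1+c["k1"]*(s**2).sum(1,keepdims=True)); K=c["intrinsics"]; return s*[K[0,0],K[1,1]]+K[:2,2]
def fx(q,P):
    P=np.atleast_2d(P).astype(float); c,s=np.cos(q[2]),np.sin(q[2]); return np.c_[q[0]+c*P[:,0]-s*P[:,1],q[1]+s*P[:,0]+c*P[:,1],P[:,2]]
E
python3 - <<'E'
from h import *
T=pickle.load(open("top.pkl","rb"));S=pickle.load(open("side.pkl","rb"))
F=np.array([[55,-24,46],[55,-137,46],[-55,-137,46],[-55,-24,46],[55,137,46],[55,117,46],[-55,137,46],[-55,117,46]])/1e3
uT=(np.array([[339,101],[484,107],[475,246],[331,241],[145,89],[165,89],[134,222],[156,225]])+.5)/4-.5+[250,160]
FS=F[[1,2,3,0]]; uS=(np.array([[172,134],[305,145],[292,238],[151,229]])+.5)/4-.5+[270,140]
def fT(q): return (proj(T,fx(q,F))-uT).ravel()
def fS(q): return (proj(S,fx(q,FS))-uS).ravel()
q0=[.55,0,0]
a=least_squares(fT,q0);b=least_squares(fS,q0);c=least_squares(lambda q:np.r_[fT(q),fS(q)],q0)
for o in(a,b,c): print(o.x,np.degrees(o.x[2]),np.round(o.fun,1))
q=c.x; np.save("q.npy",q)
for d in(0,.01,.02): 
  P=fx(q,[[-.018,-.112+d,.094],[-.018,-.112+d,.05]]); print(d,P[0],(proj(T,P)-[250,160]+.5)*4-.5,(proj(S,P)-[270,140]+.5)*4-.5)
E
```

```text
[ 0.53043802  0.08108501 -0.07196722] -4.123417851292597 [ 0.7  0.  -0.4  0.8  0.1 -0.1  0.6 -1.1 -0.7 -0.2  0.4  0.2 -0.7  0.4
  0.   0. ]
[ 0.52662732  0.08582794 -0.07407816] -4.244365955346395 [-0.3  0.5  0.4 -0.1  0.5 -0.  -0.6 -0.4]
[ 0.5291752   0.08190964 -0.07891187] -4.521317240482508 [ 0.6  0.4 -0.6  1.4 -0.3  0.6  0.2 -0.7 -0.9 -0.1  0.3  0.4 -1.1  0.4
 -0.3  0.2 -0.8 -0.3 -0.2 -0.8 -0.3 -0.9 -1.3 -1.3]
0 [ 0.50240226 -0.02832289  0.094     ] [[449.85142123 190.65539709]
 [445.6639548  199.44350618]] [[254.89333833 109.5907748 ]
 [254.9202875  154.10385337]]
0.01 [ 0.50319056 -0.01835401  0.094     ] [[436.94546559 189.74168373]
 [433.10877304 198.55484346]] [[253.4242625  117.37274976]
 [253.48512928 161.97828868]]
0.02 [ 0.50397886 -0.00838512  0.094     ] [[424.03682406 188.82732047]
 [420.55116717 197.66546979]] [[251.93636348 125.2539669 ]
 [252.03205839 169.95035531]]
```

```bash
cat >> h.py <<'E'
from scipy.spatial.transform import Rotation as Ro
Q=np.array([.5295,.0820,-.0735])
def state():
    s=r.get_state(); R=Ro.from_euler("xyz",s["eef_rot"],degrees=True); 
    d=np.array(s["tcp_pos"])-[Q[0],Q[1],0]; f=Ro.from_euler("z",-Q[2]).apply(d)
    print("t",s["time_s"],"fix",f.round(4),"yaw",s["eef_rot"].round(2),"F",s["contact_force"].round(1),"w",round(s["gripper_width"],4),"J",s["joints"].round(0)); return s,R
def to(P):  # fixture-frame target -> tool shift and turn
    s,R=state(); W=fx(Q,P)[0]; d=R.inv().apply(W-s["tcp_pos"])
    Rt=Ro.from_euler("xyz",[180,0,180+np.degrees(Q[2])],degrees=True)
    print("shift",d.round(4),"turn",(R.inv()*Rt).as_rotvec().round(4))
E
python3 - <<'E'
from h import *
to([-.018,-.185,.18])
E
```

```text
t 0.1 fix [-0.1908 -0.7083  0.2257] yaw [ 1.7992e+02 -1.0000e-02 -1.5481e+02] F [-0.4 -0.5 -0.3] w 0.0876 J [-48.  21.   1.  -0. -70. -17.]
shift [-0.4075  0.371   0.0462] turn [ 1.400e-03 -5.000e-04  5.132e-01]
```

>>> step_arm(
  increments=[
    [[-0.03,0.025,0],[0,0,0.05],1],
    [[-0.06,0.055,0],[0,0,0.1],1],
    [[-0.09,0.08,0],[0,0,0.15],1],
    [[-0.12,0.11,0],[0,0,0.2],1],
    [[-0.15,0.135,0],[0,0,0.25],1],
    [[-0.18,0.165,0],[0,0,0.3],1],
    [[-0.21,0.19,0],[0,0,0.35],1],
    [[-0.24,0.22,0],[0,0,0.4],1],
    [[-0.27,0.245,0],[0,0,0.45],1],
    [[-0.3,0.27,0],[0,0,0.513],1],
  ],
  force=20,
)

```text
time_s: 1.1
tcp_pos: [0.444, -0.2371, 0.2265]
eef_rot: [180.0, -0.0, 175.7]
contact_force: [0.7, -0.9, -0.4]
gripper_width: 0.0132
```

```bash
python3 - <<'E'
from h import *
to([-.018,-.185,.18])
E
```

```text
t 1.1 fix [-0.0618 -0.3245  0.2265] yaw [179.99  -0.   175.69] F [ 0.7 -0.9 -0.4] w 0.0132 J [ -6.   4. -21.  -0. -65. -89.]
shift [-0.0436  0.1396  0.0465] turn [ 0.0001 -0.0001 -0.0017]
```

>>> step_arm(
  increments=[
    [[-0.009,0.028,0.005],[0,0,0],1],
    [[-0.018,0.056,0.015],[0,0,0],1],
    [[-0.027,0.084,0.025],[0,0,0],1],
    [[-0.036,0.112,0.035],[0,0,0],1],
    [[-0.0436,0.1396,0.0465],[0,0,0],1],
    [[-0.0436,0.1396,0.0465],[0,0,0],1],
    [[-0.0436,0.1396,0.0465],[0,0,0],1],
  ],
)

```text
time_s: 1.8
tcp_pos: [0.4973, -0.1022, 0.1796]
eef_rot: [-180.0, -0.1, 175.9]
contact_force: [-0.0, -0.1, -0.1]
gripper_width: 0.0005
```

```bash
python3 - <<'E'
from h import *
to([-.018,-.17,.060])
s,c=save("wrist","pics/w1.png"); pickle.dump((s,c),open("w1.pkl","wb")); print(c["T_tool_cam"],c["intrinsics"],c["k1"])
s,c=save("top","pics/t1.png")
a=cv2.imread("pics/t1.png")[160:260,250:440]; cv2.imwrite("pics/t1c.png",cv2.resize(a,None,fx=4,fy=4,interpolation=cv2.INTER_CUBIC))
E
```

```text
t 1.8 fix [-0.0186 -0.1861  0.1796] yaw [-1.7998e+02 -8.0000e-02  1.7590e+02] F [-0.  -0.1 -0.1] w 0.0005 J [  11.    7.  -24.    0.  -59. -105.]
shift [-0.0008  0.0161  0.1196] turn [-0.0003 -0.0013  0.0019]
[[-9.46057857e-04 -9.56520785e-01 -2.91662635e-01  7.96371745e-02]
 [ 9.99999531e-01 -8.44991358e-04 -4.72482932e-04  9.67911420e-04]
 [ 2.05487339e-04 -2.91662945e-01  9.56521136e-01 -1.58334235e-01]
 [ 0.00000000e+00  0.00000000e+00  0.00000000e+00  1.00000000e+00]] [[311.92949169   0.         321.92859077]
 [  0.         311.92949169 196.28880522]
 [  0.           0.           1.        ]] -0.033137774549534045
```

View pics/w1.png

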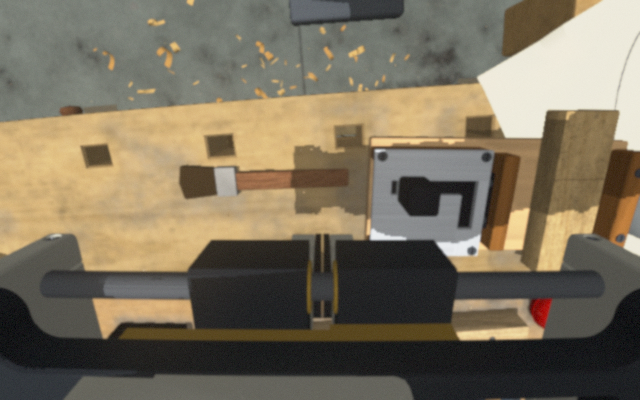

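View pics/t1c.png

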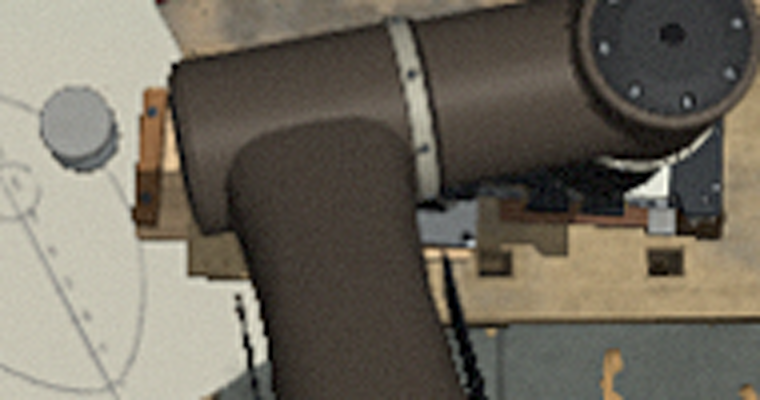

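```bash
cat >> h.py <<'E'
def projw(s,c,W):
    R=Ro.from_euler("xyz",s["eef_rot"],degrees=True); t=R.inv().apply(np.atleast_2d(W)-s["tcp_pos"])
    M=np.linalg.inv(c["T_tool_cam"]); p=t@M[:3,:3].T+M[:3,3]; x=p[:,:2]/p[:,2:]
    x=x*(1+c["k1"]*(x**2).sum(1,keepdims=True)); K=c["intrinsics"]; return x*[K[0,0],K[1,1]]+K[:2,2]
E
python3 - <<'E'
from h import *
s,c=pickle.load(open("w1.pkl","rb"))
P=[[-.055,-.137,.046],[-.055,-.024,.046],[.055,-.024,.046],[.055,-.137,.046]]
print(projw(s,c,fx(Q,P)).round(1))
for d in (0,.005,.01,.015): print(d,projw(s,c,fx(Q,[[-.031,-.112+d-.013,.094],[-.031,-.112+d+.013,.094],[-.005,-.112+d+.013,.094],[-.005,-.112+d-.013,.094]])).round(0).tolist())
a=cv2.imread("pics/w1.png")[130:270,350:530]; cv2.imwrite("pics/w1c.png",cv2.resize(a,None,fx=4,fy=4,interpolation=cv2.INTER_CUBIC))
E
```

```text
[[373.5 149.8]
 [492.5 150.3]
 [475.8 255.2]
 [368.3 255.6]]
0 [[396.0, 188.0], [428.0, 188.0], [425.0, 218.0], [394.0, 218.0]]
0.005 [[402.0, 188.0], [434.0, 188.0], [431.0, 218.0], [400.0, 218.0]]
0.01 [[408.0, 188.0], [440.0, 188.0], [437.0, 218.0], [406.0, 218.0]]
0.015 [[414.0, 188.0], [446.0, 188.0], [443.0, 218.0], [412.0, 218.0]]
```

View pics/w1c.png

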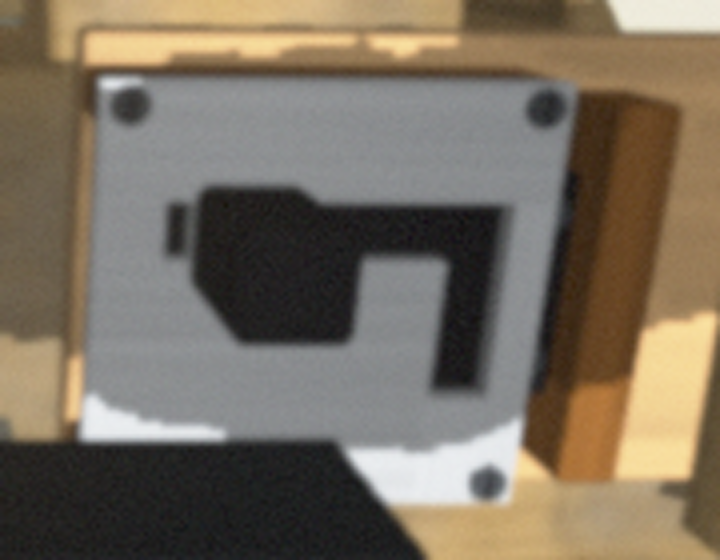

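>>> step_arm(
  increments=[
    [[0,0.005,0.03],[0,0,0],1],
    [[0,0.01,0.06],[0,0,0],1],
    [[0,0.016,0.09],[0,0,0],1],
    [[0,0.016,0.12],[0,0,0],1],
    [[0,0.016,0.12],[0,0,0],1],
    [[0,0.016,0.12],[0,0,0],1],
  ],
)

```text
time_s: 2.5
tcp_pos: [0.4988, -0.0875, 0.0607]
eef_rot: [-180.0, -0.0, 175.8]
contact_force: [0.8, 0.2, 1.3]
gripper_width: 0.0009
```

```bash
python3 - <<'E'
from h import *
to([-.018,-.13,.060])
E
```

```text
t 2.5 fix [-0.0182 -0.1713  0.0607] yaw [-1.7997e+02 -3.0000e-02  1.7577e+02] F [0.8 0.2 1.3] w 0.0009 J [  12.   15.  -32.    0.  -43. -107.]
shift [-0.0001  0.0413  0.0006] turn [-0.0006 -0.0005 -0.0003]
```

>>> step_arm(
  increments=[
    [[0,0.01,0],[0,0,0],1],
    [[0,0.02,0],[0,0,0],1],
    [[0,0.03,0],[0,0,0],1],
    [[0,0.035,0],[0,0,0],1],
    [[0,0.04,0],[0,0,0],1],
    [[0,0.045,0],[0,0,0],1],
    [[0,0.05,0],[0,0,0],1],
    [[0,0.055,0],[0,0,0],1],
    [[0,0.06,0],[0,0,0],1],
    [[0,0.065,0],[0,0,0],1],
  ],
)

```text
time_s: 3.5
tcp_pos: [0.5036, -0.0216, 0.0601]
eef_rot: [-180.0, 0.0, 175.8]
contact_force: [1.4, -3.2, 2.2]
gripper_width: 0.0004
```

```bash
python3 - <<'E'
from h import *
to([-.018,-.076,.060])
s,c=save("wrist","pics/w2.png")
s,c=save("side","pics/s2.png")
a=cv2.imread("pics/s2.png")[140:280,270:380]; cv2.imwrite("pics/s2c.png",cv2.resize(a,None,fx=4,fy=4,interpolation=cv2.INTER_CUBIC))
E
```

```text
t 3.5 fix [-0.0182 -0.1052  0.0601] yaw [-1.800e+02  1.000e-02  1.758e+02] F [ 1.4 -3.2  2.2] w 0.0004 J [  20.   15.  -33.    0.  -42. -114.]
shift [-0.0002  0.0292  0.0001] turn [-0.      0.0001  0.0002]
```

View pics/w2.png

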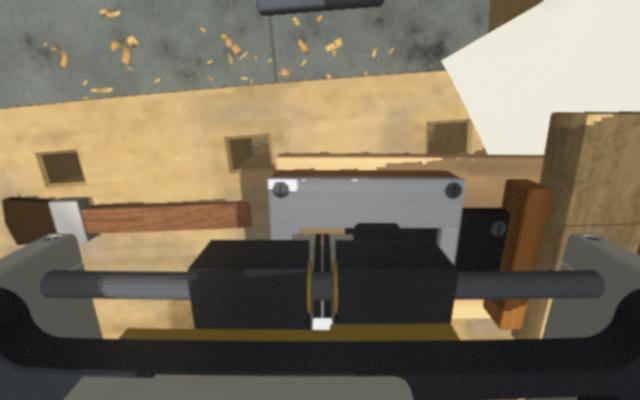

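View pics/s2c.png

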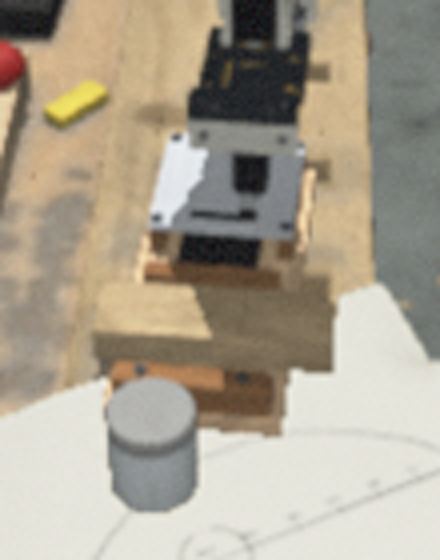

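Handle and bar are moving, and the bar is about to meet the blank. I'll continue to just short of the corner.

>>> step_arm(
  increments=[
    [[0,0.003,0],[0,0,0],1],
    [[0,0.006,0],[0,0,0],1],
    [[0,0.009,0],[0,0,0],1],
    [[0,0.012,0],[0,0,0],1],
    [[0,0.015,0],[0,0,0],1],
    [[0,0.018,0],[0,0,0],1],
    [[0,0.021,0],[0,0,0],1],
    [[0,0.024,0],[0,0,0],1],
    [[0,0.026,0],[0,0,0],1],
    [[0,0.027,0],[0,0,0],1],
  ],
)

```text
time_s: 4.6
tcp_pos: [0.5053, 0.0052, 0.06]
eef_rot: [-180.0, -0.0, 175.8]
contact_force: [-0.4, -3.4, -1.1]
gripper_width: 0.0
```

```bash
python3 - <<'E'
from h import *
to([-.018,-.076,.060])
E
```

```text
t 4.6 fix [-0.0185 -0.0784  0.06  ] yaw [-1.8000e+02 -2.0000e-02  1.7581e+02] F [-0.4 -3.4 -1.1] w 0.0 J [  23.   15.  -33.   -0.  -42. -117.]
shift [-0.0005  0.0024 -0.    ] turn [-0.0001 -0.0003  0.0005]
```

>>> step_arm(
  increments=[
    [[0,0.001,0],[0,0,0],1],
    [[0,0.002,0],[0,0,0],1],
    [[0,0.0025,0],[0,0,0],1],
    [[0,0.003,0],[0,0,0],1],
    [[0,0.003,0],[0,0,0],1],
  ],
)

```text
time_s: 5.1
tcp_pos: [0.5056, 0.008, 0.06]
eef_rot: [180.0, -0.0, 175.8]
contact_force: [-1.0, -2.8, -0.8]
gripper_width: 0.0006
```

```bash
python3 - <<'E'
from h import *
to([-.018,-.076,.060])
E
```

```text
t 5.1 fix [-0.0184 -0.0755  0.06  ] yaw [ 1.800e+02 -1.000e-02  1.758e+02] F [-1.  -2.8 -0.8] w 0.0006 J [  23.   15.  -33.   -0.  -42. -117.]
shift [-0.0004 -0.0005  0.    ] turn [ 0.     -0.0001  0.0002]
```

No wall contact yet (2.8 N, the level of slide friction); continue in small steps.

>>> step_arm(
  increments=[
    [[0,0.0005,0],[0,0,0],1],
    [[0,0.001,0],[0,0,0],1],
    [[0,0.0015,0],[0,0,0],1],
    [[0,0.0015,0],[0,0,0],1],
  ],
)

```text
time_s: 5.5
tcp_pos: [0.5057, 0.0095, 0.06]
eef_rot: [-180.0, -0.0, 175.8]
contact_force: [-1.0, -2.0, -1.2]
gripper_width: 0.0001
```

```bash
python3 - <<'E'
from h import *
state()
E
```

```text
t 5.5 fix [-0.0184 -0.074   0.06  ] yaw [-1.800e+02 -1.000e-02  1.758e+02] F [-1.  -2.  -1.2] w 0.0001 J [  23.   15.  -33.   -0.  -42. -118.]
```

>>> step_arm(
  increments=[
    [[0,0.0005,0],[0,0,0],1],
    [[0,0.001,0],[0,0,0],1],
    [[0,0.0015,0],[0,0,0],1],
    [[0,0.0015,0],[0,0,0],1],
  ],
)

```text
time_s: 5.9
tcp_pos: [0.5059, 0.0111, 0.06]
eef_rot: [180.0, -0.0, 175.8]
contact_force: [-0.8, -3.2, -0.3]
gripper_width: 0.0004
```

```bash
python3 - <<'E'
from h import *
state()
s,c=save("side","pics/s3.png")
a=cv2.imread("pics/s3.png")[170:280,285:370]; cv2.imwrite("pics/s3c.png",cv2.resize(a,None,fx=5,fy=5,interpolation=cv2.INTER_CUBIC))
E
```

```text
t 5.9 fix [-0.0184 -0.0724  0.06  ] yaw [180.    -0.   175.81] F [-0.8 -3.2 -0.3] w 0.0004 J [  24.   15.  -33.   -0.  -42. -118.]
```

View pics/s3c.png

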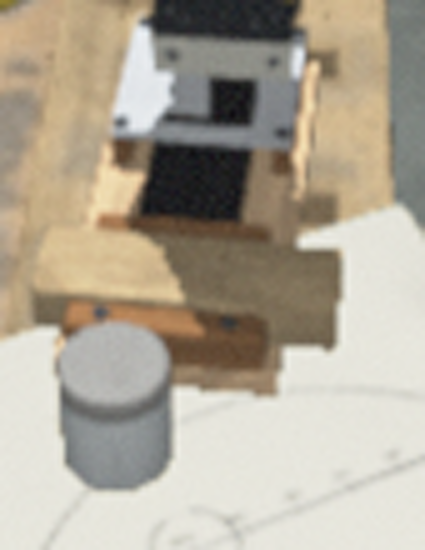

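>>> step_arm(
  increments=[
    [[0,0.001,0],[0,0,0],1],
    [[0,0.002,0],[0,0,0],1],
    [[0,0.003,0],[0,0,0],1],
    [[0,0.003,0],[0,0,0],1],
  ],
)

```text
time_s: 6.35
tcp_pos: [0.5058, 0.0128, 0.0601]
eef_rot: [-179.9, -0.0, 175.8]
contact_force: [-0.1, -11.0, -0.0]
gripper_width: 0.0003
```

```bash
python3 - <<'E'
from h import *
state()
E
```

```text
t 6.35 fix [-0.0185 -0.0708  0.0601] yaw [-1.7989e+02 -4.0000e-02  1.7581e+02] F [ -0.1 -11.   -0. ] w 0.0003 J [  24.   15.  -33.    0.  -43. -118.]
```

>>> step_arm(
  increments=[
    [[0,0.001,0],[0,0,0],1],
    [[0,0.002,0],[0,0,0],1],
    [[0,0.002,0],[0,0,0],1],
    [[0,0.002,0],[0,0,0],1],
  ],
)

```text
time_s: 6.75
tcp_pos: [0.5057, 0.0132, 0.0601]
eef_rot: [-179.8, -0.1, 175.8]
contact_force: [2.5, -20.2, -0.0]
gripper_width: 0.0005
```

```bash
python3 - <<'E'
from h import *
state()
s,c=save("side","pics/s4.png")
a=cv2.imread("pics/s4.png")[170:280,285:370]; cv2.imwrite("pics/s4c.png",cv2.resize(a,None,fx=5,fy=5,interpolation=cv2.INTER_CUBIC))
s,c=save("wrist","pics/w4.png")
E
```

```text
t 6.75 fix [-0.0187 -0.0704  0.0601] yaw [-1.7978e+02 -9.0000e-02  1.7579e+02] F [  2.5 -20.2  -0. ] w 0.0005 J [  24.   15.  -33.    0.  -43. -118.]
```

View pics/s4c.png

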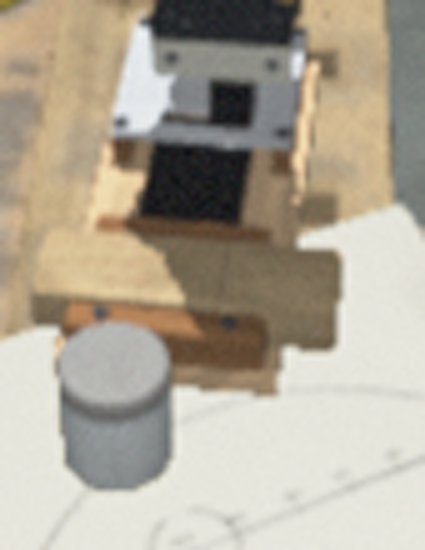

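View pics/w4.png

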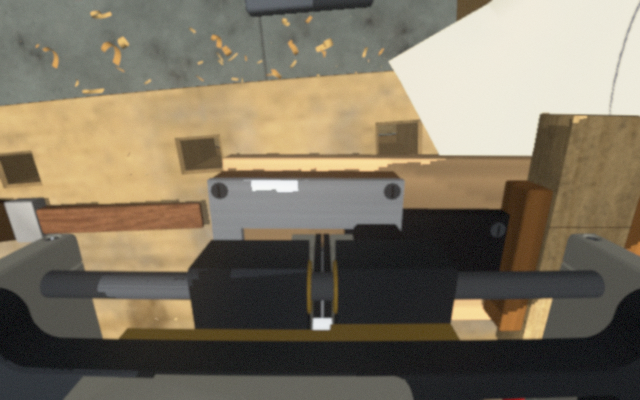

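Firm stop at 20 N, so the pin is on the corner's wall. I'll back off and go round to the near (-x) face.

>>> step_arm(
  increments=[
    [[0,-0.003,0],[0,0,0],1],
    [[0,-0.012,0],[0,0,0],1],
    [[0,-0.025,0],[0,0,0],1],
    [[0,-0.032,0],[0,0,0],1],
    [[0.015,-0.032,0],[0,0,0],1],
    [[0.03,-0.032,0],[0,0,0],1],
    [[0.045,-0.032,0],[0,0,0],1],
    [[0.055,-0.032,0],[0,0,0],1],
    [[0.055,-0.032,0],[0,0,0],1],
  ],
)

```text
time_s: 7.75
tcp_pos: [0.4482, -0.0121, 0.0603]
eef_rot: [180.0, 0.0, 175.8]
contact_force: [0.1, -0.3, 0.6]
gripper_width: 0.0003
```

```bash
python3 - <<'E'
from h import *
to([-.07,-.041,.060])
s,c=save("wrist","pics/w5.png")
s,c=save("side","pics/s5.png")
a=cv2.imread("pics/s5.png")[150:280,275:375]; cv2.imwrite("pics/s5c.png",cv2.resize(a,None,fx=4.5,fy=4.5,interpolation=cv2.INTER_CUBIC))
E
```

```text
t 7.75 fix [-0.0742 -0.0998  0.0603] yaw [1.7998e+02 1.0000e-02 1.7581e+02] F [ 0.1 -0.3  0.6] w 0.0003 J [  24.   10.  -40.   -0.  -40. -118.]
shift [-0.0042  0.0588  0.0003] turn [0.0003 0.0001 0.0004]
```

View pics/s5c.png

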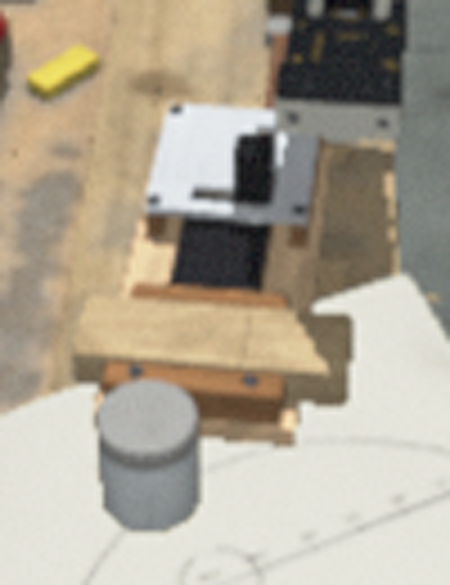

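View pics/w5.png

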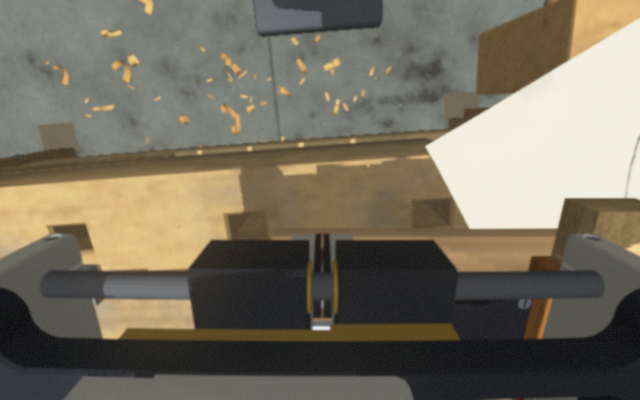

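Handle sits at the corner and the blank is flush against the fence. Next: move up beside the near face and start the sideways push.

>>> step_arm(
  increments=[
    [[0,0.02,0],[0,0,0],1],
    [[0,0.04,0],[0,0,0],1],
    [[0,0.058,0],[0,0,0],1],
    [[0,0.058,0],[0,0,0],1],
    [[-0.01,0.058,0],[0,0,0],1],
    [[-0.02,0.058,0],[0,0,0],1],
    [[-0.028,0.058,0],[0,0,0],1],
    [[-0.032,0.058,0],[0,0,0],1],
    [[-0.036,0.058,0],[0,0,0],1],
    [[-0.04,0.058,0],[0,0,0],1],
  ],
)

```text
time_s: 8.85
tcp_pos: [0.4927, 0.0424, 0.0597]
eef_rot: [-180.0, -0.1, 175.8]
contact_force: [-2.4, -0.5, 0.2]
gripper_width: 0.0
```

```bash
python3 - <<'E'
from h import *
to([-.003,-.041,.060])
E
```

```text
t 8.85 fix [-0.0338 -0.0422  0.0597] yaw [-1.7997e+02 -8.0000e-02  1.7576e+02] F [-2.4 -0.5  0.2] w 0.0 J [  28.   14.  -34.   -0.  -42. -122.]
shift [-0.0308  0.0012 -0.0003] turn [-0.0006 -0.0014 -0.0005]
```

>>> step_arm(
  increments=[
    [[-0.004,0,0],[0,0,0],1],
    [[-0.008,0,0],[0,0,0],1],
    [[-0.012,0,0],[0,0,0],1],
    [[-0.016,0,0],[0,0,0],1],
    [[-0.019,0,0],[0,0,0],1],
    [[-0.022,0,0],[0,0,0],1],
    [[-0.024,0,0],[0,0,0],1],
    [[-0.026,0,0],[0,0,0],1],
    [[-0.028,0,0],[0,0,0],1],
    [[-0.028,0,0],[0,0,0],1],
  ],
)

```text
time_s: 9.85
tcp_pos: [0.5216, 0.0411, 0.0601]
eef_rot: [180.0, 0.0, 175.8]
contact_force: [-2.3, -0.8, -0.2]
gripper_width: 0.0006
```

```bash
python3 - <<'E'
from h import *
state()
E
```

```text
t 9.85 fix [-0.0049 -0.0414  0.0601] yaw [1.7999e+02 3.0000e-02 1.7581e+02] F [-2.3 -0.8 -0.2] w 0.0006 J [  26.   16.  -30.    0.  -43. -120.]
```

>>> step_arm(
  increments=[
    [[-0.001,0,0],[0,0,0],1],
    [[-0.002,0,0],[0,0,0],1],
    [[-0.003,0,0],[0,0,0],1],
    [[-0.004,0,0],[0,0,0],1],
    [[-0.004,0,0],[0,0,0],1],
  ],
)

```text
time_s: 10.35
tcp_pos: [0.5227, 0.0408, 0.06]
eef_rot: [-180.0, -0.2, 175.8]
contact_force: [-14.5, 5.3, 8.1]
gripper_width: 0.0003
```

```bash
python3 - <<'E'
from h import *
state()
E
```

```text
t 10.35 fix [-0.0038 -0.0416  0.06  ] yaw [-179.98   -0.22  175.78] F [-14.5   5.3   8.1] w 0.0003 J [  26.   17.  -30.   -0.  -44. -120.]
```

>>> step_arm(
  increments=[
    [[-0.001,0,0],[0,0,0],1],
    [[-0.0015,0,0],[0,0,0],1],
    [[-0.0015,0,0],[0,0,0],1],
  ],
)

```text
time_s: 10.65
tcp_pos: [0.5228, 0.0406, 0.0598]
eef_rot: [-180.0, -0.3, 175.8]
contact_force: [-19.5, 6.8, 12.7]
gripper_width: 0.0007
```

>>> step_arm(
  increments=[
    [[0.005,0,0],[0,0,0],1],
    [[0.02,0,0],[0,0,0],1],
    [[0.04,0,0],[0,0,0],1],
    [[0.06,0,0],[0,0,0],1],
    [[0.07,0,-0.03],[0,0,0],1],
    [[0.075,0,-0.06],[0,0,0],1],
    [[0.075,-0.03,-0.09],[0,0,0],1],
    [[0.075,-0.06,-0.12],[0,0,0],1],
    [[0.075,-0.1,-0.14],[0,0,0],1],
    [[0.075,-0.13,-0.14],[0,0,0],1],
  ],
)

```text
time_s: 11.65
tcp_pos: [0.445, -0.0847, 0.2042]
eef_rot: [179.9, 0.5, 175.9]
contact_force: [1.4, -0.3, -0.9]
gripper_width: 0.0006
```

```bash
python3 - <<'E'
from h import *
state()
s,c=save("wrist","pics/w6.png"); 
s,c=save("side","pics/s6.png")
for p,q in((-.0405,.0195),(-.042,.018),(-.042,.0)): print((proj(c,fx(Q,[[q,p,.094],[q,p,.05]]))-[275,150]+.5)*4.5-.5)
a=cv2.imread("pics/s6.png")[150:280,275:375]; cv2.imwrite("pics/s6c.png",cv2.resize(a,None,fx=4.5,fy=4.5,interpolation=cv2.INTER_CUBIC))
E
```

```text
t 11.65 fix [-0.072  -0.1725  0.2042] yaw [179.92   0.51 175.88] F [ 1.4 -0.3 -0.9] w 0.0006 J [  14.   -0.  -28.    0.  -61. -109.]
[[194.67062323 139.65829225]
 [196.40099063 190.34554439]]
[[197.23467675 138.38764372]
 [198.90088531 189.06494263]]
[[224.3019264  140.19659362]
 [225.30760269 190.91733396]]
```

View pics/s6c.png

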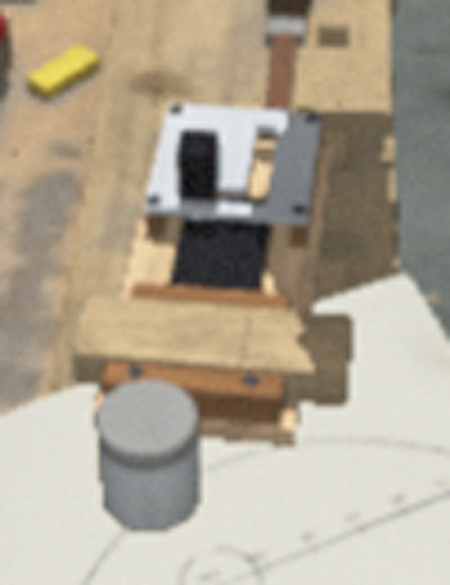

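View pics/w6.png

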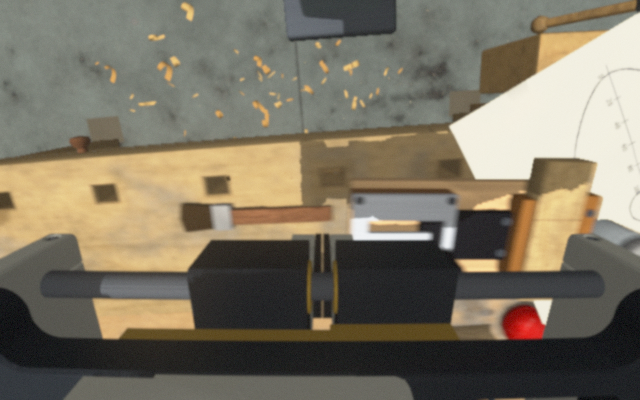

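The handle's top is centred at about (198, 138) in the crop. That matches the projected slot end at (195 to 197, 138 to 140), and the blank is flush with the fence. I'll let it settle and hand in.

>>> step_arm(
  increments=[
    [[0,0,0],[0,0,0],1],
    [[0,0,0],[0,0,0],1],
    [[0,0,0],[0,0,0],1],
  ],
)

```text
time_s: 12.05
tcp_pos: [0.4426, -0.0829, 0.2]
eef_rot: [-180.0, 0.0, 175.9]
contact_force: [-0.2, 0.4, -0.1]
gripper_width: 0.0007
```

```bash
python3 - <<'E'
from h import *
state(); print(r.close_job())
E
```

```text
t 12.05 fix [-0.0745 -0.1708  0.2   ] yaw [-1.8000e+02  1.0000e-02  1.7587e+02] F [-0.2  0.4 -0.1] w 0.0007 J [  15.    0.  -29.    0.  -61. -109.]
the job is handed in; nothing more can be done
None
```

The maple blank is clamped against the fence and the handle is at the end of the short leg; I handed the job in at 12.05 s.

I pushed with closed fingers only:
- **Long leg:** I pushed along it until the handle stopped firmly at the corner, at about 20 N.
- **Short leg:** I then pushed the handle's near face sideways until it stopped firmly at the end, also at about 20 N.

**Last checks:**
- **Handle:** in the side picture it sits within about 1 mm of the slot's computed end.
- **Blank:** it looks flush against the fence in the same picture. I judged this by eye and did not measure it.
- **Bystanders:** the jar and brush look unmoved by eye. The plane was not in my later close-ups, but the arm never went near it.
- **Arm:** it was clear of everything at hand-in, with about 0 N on the tool.

**One disagreement:** the corner stop came about 4 mm further along than I computed from the finger thickness, probably because the fingertips are thinner than the backs. The firm stop, and the pin then sliding freely sideways, confirm it was the corner.

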